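# Fit a keyed shaft into the free pulley hub and hold it home

## Task

One of the two pulley hubs on the bench is closed by a round blanking plug. Take the keyed shaft out of its stand by its bar grip and push it down into the other, open hub, turning it until its key finds the keyway, then on against the spring until its collar sits fully home on the hub face. Finish while still gripping the shaft and holding it pressed home (the spring lifts it if you let go), and leave the plug and the other things on the bench where they are.

Things in the scene. Friction and masses are not known exactly. Their poses are not given: they have to be found in the camera images.
- shaft_grip (a point): grasp point of the loose keyed steel shaft (0.2-0.33 kg), on its axis in the bar grip: bar 46 mm along x, 18 mm across y, from 20 mm above to 22 mm below; z up. Below the bar a round collar, 48 mm across, 6 mm thick. At the start the shaft hangs upright in the stand, collar on its rim, this point 78 mm up. Key on the -x side; yaw within 0.5 rad (0: key towards the robot).
- shaft_key (a point): lower end of the key, on the shaft's -x side 13.5 mm from its axis, 60 mm below the grasp point, 10 mm above the nose. Key 7 mm wide (lowest 2 mm: 4.5 mm), reaching 16 mm from the axis, running up to the collar. In the stand it is hidden, but a small tab on the collar's rim, 34 mm from the axis in line with the bar, points the same way.
- shaft_nose (a point): chamfered lower end of the shaft, on its axis, 70 mm below the grasp point, 42 mm below the collar's underside. The shaft is 22 mm across (14 mm at the very end), so it enters the bore 10 mm before the key meets the hub face.
- hub_a: hub_a, one of two alike fixed pulleys with an upright steel hub; which is on the left varies. Origin: centre of the underside of its round base (104 mm across). V-pulley 92 mm across, 12 to 30 mm up; above it the hub boss, 56 mm across, flat top face 72 mm up. Does not turn. Yaw within 0.5 rad; at yaw 0 its keyway (own -x side) points to the robot.
- hub_b: hub_b, one of two alike fixed pulleys with an upright steel hub; which is on the left varies. Origin: centre of the underside of its round base (104 mm across). V-pulley 92 mm across, 12 to 30 mm up; above it the hub boss, 56 mm across, flat top face 72 mm up. Does not turn. Yaw within 0.5 rad; at yaw 0 its keyway (own -x side) points to the robot.
- hub_a_mouth (a point): centre of the bore of hub_a in its top face, 72 mm above the table; axes as the hub. Vertical blind bore 24 mm across, 42 mm deep, with one keyway on the -x side over its full depth: 10 mm wide, reaching 18 mm from the axis. With the shaft home its grasp point is 28 mm above here.
- hub_b_mouth (a point): centre of the bore of hub_b in its top face, 72 mm above the table; axes as the hub. Vertical blind bore 24 mm across, 42 mm deep, with one keyway on the -x side over its full depth: 10 mm wide, reaching 18 mm from the axis. With the shaft home its grasp point is 28 mm above here.
- ejector_a (a joint): sprung pad in the bore of hub_a (m): 0 = up, top 32 mm below the hub face; 0.010 when the shaft is fully home. Pushes back with 4 N at first touch, 10 N at home, and lifts the shaft if that is let go.
- ejector_b (a joint): sprung pad in the bore of hub_b (m): 0 = up, top 32 mm below the hub face; 0.010 when the shaft is fully home. Pushes back with 4 N at first touch, 10 N at home, and lifts the shaft if that is let go.
- stand: fixed round storage stand for the shaft: a grey tube 56 mm across and 50 mm tall with a 37 mm hole, on a round base 72 mm across; origin at the centre of its underside. It stands to the left of the hubs. Its hole is wide enough for the shaft with its key at any yaw.
- blanking_plug: round steel blanking plug that loosely closes one of the two hubs: no key, flange 34 mm across, small round knob 18 mm across on top. Origin on its axis at its lower end, 22 mm below the hub face; its top is 22 mm above the hub face. Its x, y tell which hub is closed. To be left alone.
- thread_spool: spool of white thread with black ends, 45 mm across, 61 mm tall, standing loose at the near left, between stand and hubs; origin at the centre of its underside. Bystander.
- carton: small closed carton lying flat, 54x80x26 mm, loose at the right of the hubs; origin at the centre of its underside. Bystander.
- tape_roll: roll of tan masking tape lying flat, 96 mm across, 25 mm tall, loose at the back left; origin at the centre of its underside. Bystander.
Mind the look-alikes: they are no part of the job. Leave any orange or pink look-alike of the hub_b alone.

How it is judged:
By the outcome, as a careful person would: the job done as asked, in the order asked, and still so for the second after the job is handed in, while the arm keeps its last pose, push and grip.
It also fails if it takes over 38 s, if anything falls off the work surface, if the arm or the gripper's body presses on something with over 40 N, if the wrist force passes 120 N, or if a joint passes its speed limit or range.

## Robot

A 7-joint arm with a two-finger parallel gripper is mounted at the origin on the work surface; the furniture and walls round the work are solid. World frame = base frame: x ahead of the robot, y to its left, z up, the work surface at z = 0. Lengths are in m, angles in rad, forces in N, time in s.
With the tool pointing down it reaches from about 0.425 to 0.875 m from the base axis. Payload 4.7 kg.
Tool frame: the origin (TCP) lies at the very end of the fingers, on their centre line; the grasp point (between the pads) lies 19 mm behind it; z points along the fingers, y is the line along which they close (so a half turn about z gives the same grasp; the last joint's range is limited). The gripper opens to 87 mm and grips with 3 to 60 N. Pads are 19 mm wide; open, the fingers measure 117 mm over their backs; the gripper's body (75 mm by 190 mm) begins 51 mm behind the grasp point.
Start: joints at [-1.162, 0.321, -0.07, 1.45, 0.023, 1.371, -0.057], TCP at [0.25, 0.6, 0.223] pointing down, gripper open.
Joint ranges: [-2.86, 2.86], [-0.3, 2.09], [-1.38, 1.24], [0.06, 2.45], [-1.56, 4.7], [0.09, 2.05], [-2.69, 2.69]. Speed limits (rad/s): [2.57, 2.57, 3.14, 3.14, 3.14, 3.14, 3.14].

## Interface

Orientations are given as a rotation vector (axis times angle).
In Python, from bench import get_state, get_image, get_calibration, close_job gives the robot as it stands.
- The arm moves only by the shell command python3 -m crank 'ROWS' [FORCE]. ROWS is JSON, a list of rows, each a list of 5 numbers: the opening, from 0 (shut) to 1 (fully open), then the shift along the world's x, y, z in units of 0.2 m (1.0 is 0.2 m), then the turn about the world's z in units of 2 pi rad (1.0 is 2 pi rad). A call has 1 to 5 rows; each row is the pose to reach, as a shift and turn from the pose commanded when the call began, turning the shorter way round; what a row does not reach only later rows make up. A row lasts 1/8 s, in which the tool goes at most 62.5 mm and 10.7 degrees, less where a joint would pass 70% of its speed; a pose out of reach is approached as far as the arm can. A call with a number of a shift or a turn outside -1 to 1 is refused whole. A call with a gripper value outside its range is refused whole. The fingers move at their own pace and stop on an object; FORCE is the grip in N (left out, the last holds). Time passes only in rows, so rows that repeat a pose let the fingers close. It gives the time, the measured TCP pose, the force, the opening and the grip force at its end, in the units of the state.
- get_state(): the state, without advancing time (a new reading comes with each control period).
- get_image(name): name is "scene" or "top" or "wrist"; returns the picture (420x560x3 uint8, red, green, blue); there is no depth.
- get_calibration(name): a dict with "fovy" (degrees; the focal length in pixels is half the picture's height over the tangent of half this angle, whatever the lens; pixels are square), "cx", "cy" (the principal point, pixels), "R" (3x3) and "t" (3): a world point X has camera coordinates R X + t. Camera axes: x right, y down, z forward; pixel columns grow to the right and rows downward; lengths in m; the calibration is good to about 2 mm. A picture is of the moment at which its call begins: read the wrist's pose just before it. get_calibration takes no time and is no camera call; for the wrist camera it gives the pose at the moment of the call.
- close_job(): hands the job in; it is judged then, once.
The state is a dict: "time": time; "joint_positions": joint angles; "qd": joint speeds; "joint_torque": joint torques, N m; "position": TCP position; "tool_rot": TCP orientation; "ft_force": force on the tool from outside, world axes, zero at the start; "torque": the same for the moment, N m; "grip_width": opening from 0.0 (shut) to 1.0 (fully open); "grip_force": force on a finger pad.
Only numpy, scipy, OpenCV 4.12 (cv2) and the standard library are available. Lean on these libraries where they do the work, as an engineer would, in place of code of your own. Each camera call takes 0.05 s, during which the arm holds its last target. There are 200 camera calls.

## Working session

There is one attempt and no reset: what is moved stays moved. The work goes in short steps, Python scripts to look and compute and a shell command to move; the robot and the scene stay as the last step left them, time stands still between calls to the robot, and variables do not carry over. Pictures are saved under pics/ and viewed, at most 10 in all, crops included, and the job is handed in when it is done.

```bash
mkdir -p pics
cat > h.py <<'E'
import numpy as np, cv2
from bench import *
def grab(n,f=None):
    c=get_calibration(n); im=np.array(get_image(n)); 
    if f: cv2.imwrite('pics/'+f,im[:,:,::-1])
    return im,c
def cal(c):
    f=210/np.tan(np.radians(c['fovy'])/2); return f,np.array(c['R']),np.array(c['t'])
def ray(c,u,v,z):
    f,R,t=cal(c); d=R.T@np.array([(u-c['cx'])/f,(v-c['cy'])/f,1]); o=-R.T@t
    return o+d*(z-o[2])/d[2]
def proj(c,X):
    f,R,t=cal(c); p=R@np.array(X)+t; return np.array([f*p[0]/p[2]+c['cx'],f*p[1]/p[2]+c['cy']])
E
python3 - <<'E'
from h import *
s=get_state();print(s['position'],s['tool_rot'],s['time'])
for n in('scene','top'):
    im,c=grab(n,n+'1.png'); print(n,c)
E
```

```text
[0.24981037 0.59947521 0.22144388] [-6.15981460e-01 -3.08031798e+00  3.00833505e-03] 0.0
scene {'fovy': 52.21014298937503, 'cx': 285.22639230035924, 'cy': 210.17559549671677, 'R': array([[ 0.81568036, -0.57818349, -0.01921997],
       [-0.4347533 , -0.59073904, -0.67971829],
       [ 0.3816479 ,  0.5627888 , -0.73322141]]), 't': array([-0.34931405,  0.29202434,  1.04511625])}
top {'fovy': 54.62260020179657, 'cx': 282.5466089506739, 'cy': 216.89445469037247, 'R': array([[-0.00776832, -0.99980404,  0.01820807],
       [-0.98873857,  0.00495841, -0.14957087],
       [ 0.14945128, -0.01916494, -0.98858334]]), 't': array([0.04148934, 0.51350369, 1.04985557])}
```

View pics/top1.png

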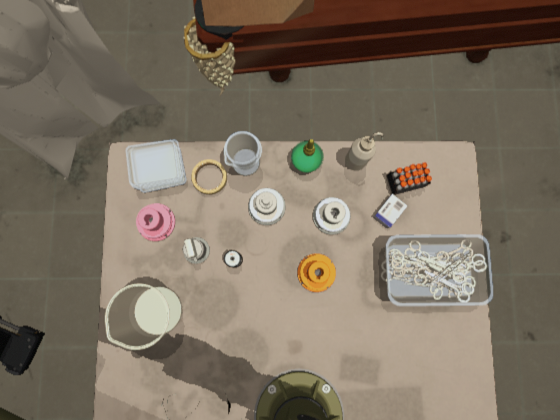

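View pics/scene1.png

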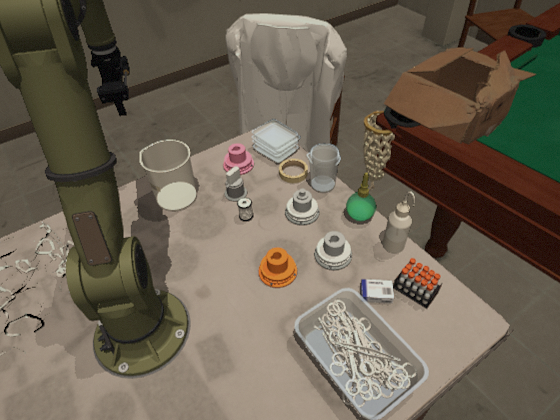

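The top view shows the stand and shaft near (195,249), the plugged hub at (266,205), the open hub at (333,214), and the spool at (232,258). The orange and pink look-alikes are at (318,271) and (155,222). The scene view agrees, with the shaft at (234,180) and the open hub at (333,245).

Run:
```python
from h import *
c=get_calibration('top');cs=get_calibration('scene')
for n,u,v,z in[('bar top',190,248,.098),('stand',198,250,.05),('plug knob',266,203,.094),('open mouth',335,213,.072),('open base',332,216,.012),('spool',232,258,.061)]:
    X=ray(c,u,v,z);print(n,X.round(3),np.hypot(*X[:2]).round(3),proj(cs,X).round())
a=cv2.imread('pics/top1.png');b=cv2.imread('pics/scene1.png')
p=cv2.resize(a[215:285,160:260],(800,560),interpolation=cv2.INTER_CUBIC)
cv2.imwrite('pics/c1.png',np.hstack([cv2.resize(a[180:290,165:265],(400,440),interpolation=3),cv2.resize(b[150:260,200:300],(400,440),interpolation=3)]))
```

```text
bar top [0.428 0.27  0.098] 0.506 [232. 170.]
stand [0.426 0.259 0.05 ] 0.499 [235. 184.]
plug knob [0.541 0.081 0.094] 0.547 [300. 191.]
open mouth [ 0.518 -0.098  0.072] 0.527 [334. 239.]
open base [ 0.52  -0.098  0.012] 0.529 [333. 252.]
spool [0.404 0.17  0.061] 0.438 [244. 202.]
```

View pics/c1.png

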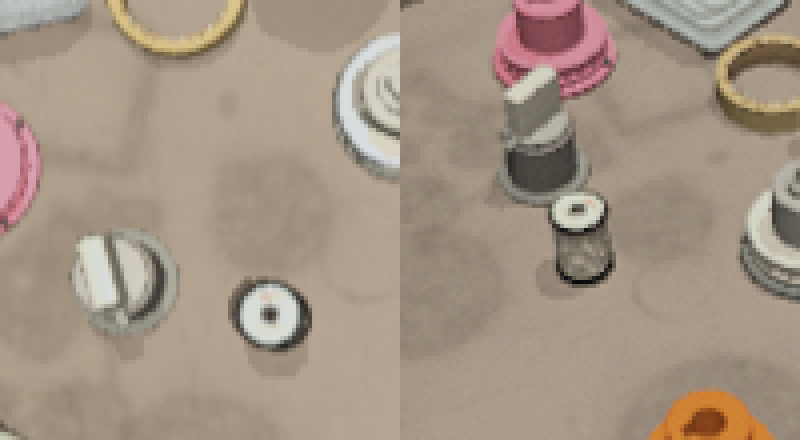

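The crop shows the bar top centred near (189.5,248) in the top view. Its tab points down and slightly right, so the yaw is about +0.18, and the spool is clear of the stand. I'll move above the shaft.

```bash
python3 -m crank '[[0.7,0.1,-0.2,0,0.01],[0.7,0.2,-0.4,0,0.02],[0.7,0.3,-0.6,0,0.03],[0.7,0.4,-0.75,0,0.04],[0.7,0.45,-0.85,0,0.045]]' 
python3 -m crank '[[0.7,0.1,-0.2,0,0.01],[0.7,0.2,-0.4,0,0.02],[0.7,0.3,-0.6,0,0.03],[0.7,0.4,-0.75,0,0.04],[0.7,0.44,-0.83,0,0.045]]' 
python3 -m crank '[[0.7,0,0,0,0],[0.7,0,0,0,0]]'
python3 - <<'E'
from h import *
s=get_state();print(s['position'],s['tool_rot'],s['time'],s['ft_force'])
im,c=grab('wrist','w1.png');print(c); print(proj(c,[.428,.268,.098]))
E
```

```text
time: 0.72
position: [0.3414, 0.4277, 0.2222]
tool_rot: [0.178, 3.136, -0.001]
ft_force: [-0.4, 0.0, 0.1]
grip_width: 0.706
grip_force: 0.0
time: 1.35
position: [0.4291, 0.2615, 0.2223]
tool_rot: [0.265, -3.13, 0.001]
ft_force: [-0.1, 0.1, 0.3]
grip_width: 0.701
grip_force: 0.0
time: 1.6
position: [0.4273, 0.2651, 0.2223]
tool_rot: [0.269, -3.129, -0.001]
ft_force: [-0.9, 0.8, 0.3]
grip_width: 0.698
grip_force: 0.0
[0.42728225 0.26505004 0.22234813] [ 2.69025404e-01 -3.12946716e+00 -6.65910340e-04] 1.6 [-0.93152353  0.8130991   0.33290883]
{'fovy': 67.5131008201255, 'cx': 280.5850128401097, 'cy': 207.795649134783, 'R': array([[-0.17063262,  0.98533314,  0.00176249],
       [ 0.94231607,  0.16265997,  0.29254427],
       [ 0.28796688,  0.05157842, -0.95625035]]), 't': array([-0.1897517 , -0.48183948,  0.25398135])}
[282.12734994 201.17419486]
```

View pics/w1.png

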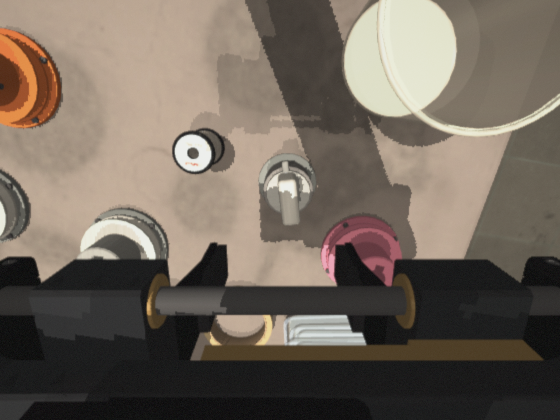

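The wrist view shows the shaft at about (289,195), tab up at (286,165), with the bar tilted slightly.

Run:
```python
from h import *
a=cv2.imread('pics/w1.png')
cv2.imwrite('pics/w1c.png',cv2.resize(a[145:240,240:340],(800,600) if 0 else (600,570),interpolation=3))
```

```text
(no output)
```

View pics/w1c.png

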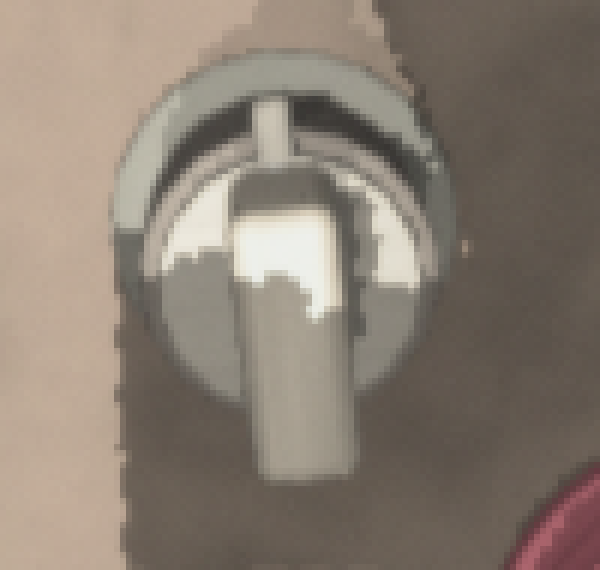

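Run:
```python
from h import *
from scipy.spatial.transform import Rotation as Ro
R=Ro.from_rotvec([0.269025,-3.129467,-0.000666]).as_matrix()
print('closing',np.degrees(np.arctan2(R[1,1],R[0,1])))
c={'fovy':67.5131008201255,'cx':280.585,'cy':207.796,'R':[[-0.17063262,0.98533314,0.00176249],[0.94231607,0.16265997,0.29254427],[0.28796688,0.05157842,-0.95625035]],'t':[-0.1897517,-0.48183948,0.25398135]}
P=lambda u,v,z:ray(c,240+u/6,145+v/6,z)
n,f=P(284.5,213,.098),P(307.5,477,.098);d=f-n
print(n,f,np.linalg.norm(d),'yaw',np.degrees(np.arctan2(d[1],d[0])),'mid',(n+f)/2)
t=P(272,100,.054);m=(n+f)/2;d=m-t;print('tab',t,np.linalg.norm(d[:2]),np.degrees(np.arctan2(d[1],d[0])))
l,r=P(157,270,.056),P(428,270,.056);print('collar',(l+r)/2,np.linalg.norm(l-r)); print('st base',P(284,230,0.004))
```

```text
closing 99.82671055111715
[0.40753153 0.26940685 0.098     ] [0.44961332 0.2807413  0.098     ] 0.043581496697470204 yaw 15.07450505315836 mid [0.42857242 0.27507407 0.098     ]
tab [0.39711852 0.26631751 0.054     ] 0.03265004038009105 15.556862207161045
collar [0.42617346 0.27517753 0.056     ] 0.0484951848299843
st base [0.43044127 0.27557386 0.004     ]
```

```bash
python3 -m crank '[[0.7,0.005,0.05,-0.2,0.008],[0.7,0.005,0.05,-0.45,0.015],[0.7,0.005,0.05,-0.65,0.015],[0.7,0.005,0.05,-0.77,0.015],[0.7,0.005,0.05,-0.8,0.015]]' 
python3 -m crank '[[0.7,0,0,0,0],[0.2,0,0,0,0],[0.1,0,0,0,0],[0.1,0,0,0,0],[0.1,0,0,0,0]]' 40
python3 -m crank '[[0.1,0,0,0,0],[0.1,0,0,0,0],[0.1,0,0,0,0]]'
```

```text
time: 2.28
position: [0.4273, 0.2743, 0.0608]
tool_rot: [0.417, -3.111, 0.002]
ft_force: [-0.2, 0.7, 0.1]
grip_width: 0.696
grip_force: 0.0
time: 2.9
position: [0.4292, 0.2741, 0.0629]
tool_rot: [-0.415, 3.114, 0.001]
ft_force: [0.6, 0.6, -0.6]
grip_width: 0.33
grip_force: 0.0
time: 3.28
position: [0.4291, 0.2739, 0.0626]
tool_rot: [-0.415, 3.114, -0.0]
ft_force: [-0.1, 0.2, 1.1]
grip_width: 0.203
grip_force: 39.9
```

```bash
python3 -m crank '[[0.1,0,0,0.1,0],[0.1,0,0,0.3,0],[0.1,0,0,0.5,0],[0.1,0,0,0.65,0],[0.1,0,0,0.75,0]]'
python3 -m crank '[[0.1,0.05,-0.15,0,0],[0.1,0.1,-0.3,0,0],[0.1,0.15,-0.45,0,0],[0.1,0.2,-0.6,0,0],[0.1,0.25,-0.76,0,0]]' 
python3 -m crank '[[0.1,0.05,-0.15,0,0],[0.1,0.1,-0.3,0,0],[0.1,0.15,-0.45,0,0],[0.1,0.2,-0.6,0,0],[0.1,0.25,-0.76,0,0]]' 
python3 -m crank '[[0.1,0,0,0,0],[0.1,0,0,0,0],[0.1,0,0,0,0]]'
python3 - <<'E'
from h import *
import pickle
s=get_state();print(s['position'],s['tool_rot'],s['time'],s['ft_force'])
im,c=grab('wrist','w2.png');pickle.dump(c,open('w2.pkl','wb')); print(proj(c,[.518,-.098,.072]))
E
```

```text
time: 3.9
position: [0.4291, 0.2741, 0.2136]
tool_rot: [-0.415, 3.113, 0.001]
ft_force: [-0.3, 0.3, -2.4]
grip_width: 0.202
grip_force: 39.9
time: 4.53
position: [0.4787, 0.1211, 0.2118]
tool_rot: [0.415, -3.113, 0.0]
ft_force: [0.4, 0.4, -2.2]
grip_width: 0.202
grip_force: 39.9
time: 5.15
position: [0.5287, -0.0307, 0.2118]
tool_rot: [0.416, -3.113, -0.001]
ft_force: [0.6, 0.6, -2.9]
grip_width: 0.205
grip_force: 39.9
time: 5.52
position: [0.5287, -0.0286, 0.2122]
tool_rot: [0.418, -3.113, -0.001]
ft_force: [-0.1, -0.7, -2.4]
grip_width: 0.206
grip_force: 39.9
[ 0.52870272 -0.0286008   0.21224214] [ 4.18097658e-01 -3.11302898e+00 -1.00059715e-03] 5.525 [-0.07576606 -0.67898181 -2.3641598 ]
[212.86676452 166.90137423]
```

View pics/w2.png

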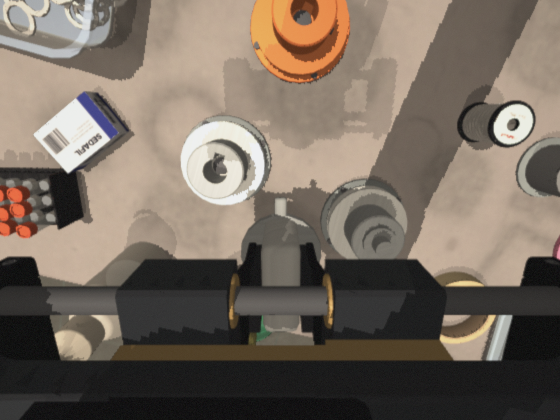

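The hub mouth is visible at (217,167) and the shaft is held at (280,235) with its tab at (280,205). Next I'll crop the bore.

Run:
```python
import cv2
a=cv2.imread('pics/w2.png')
cv2.imwrite('pics/w2c.png',cv2.resize(a[120:210,175:325],(800,480),interpolation=3)[:,:] if 0 else cv2.resize(a[130:205,180:255],(600,600),interpolation=3))
```

```text
(no output)
```

View pics/w2c.png

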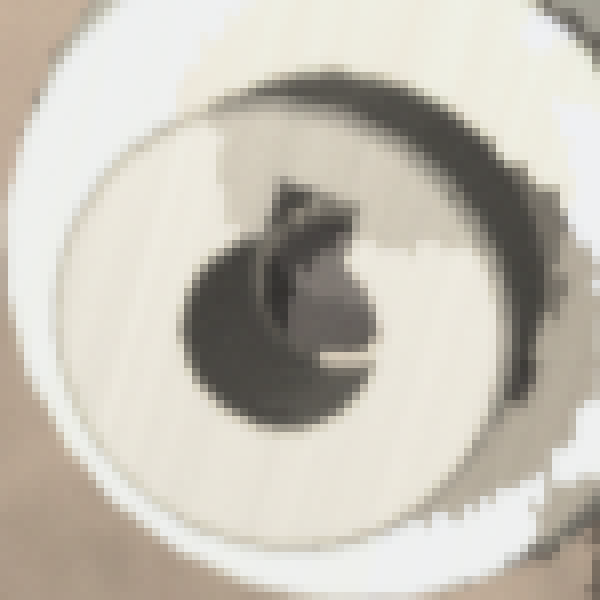

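Run:
```python
from h import *
import pickle
c=pickle.load(open('w2.pkl','rb'))
P=lambda u,v,z=.072:ray(c,180+(u-3.5)/8,130+(v-3.5)/8,z)
l,r,b=P(183,333),P(377,333),P(280,430)
print('bore w',np.linalg.norm(l-r),(l+r)/2, 'boss',(P(57,325)+P(500,325))/2,(P(278,100)+P(278,550))/2,np.linalg.norm(P(57,325)-P(500,325)),np.linalg.norm(P(278,100)-P(278,550)))
m=(l+r)/2;k1,k2=P(278,183),P(357,208);k=(k1+k2)/2
d=m-k;print('kw',np.linalg.norm(k1-k2),np.linalg.norm(d),'yaw',np.degrees(np.arctan2(d[1],d[0])))
e=k1-k2;print('edge yaw',np.degrees(np.arctan2(e[1],e[0]))+90)
for p,q in(((278,183),(265,240)),((357,208),(345,262))):
    d=P(*q)-P(*p);print('side yaw',np.degrees(np.arctan2(d[1],d[0])))
# held shaft: tab tip & bar in w2
s=get_state();print(s['position'])
g=np.array(s['position'])+[0,0,.0154]
a=cv2.imread('pics/w2.png')
cv2.imwrite('pics/w2d.png',cv2.resize(a[190:260,230:330],(800,560),interpolation=3))
y=np.radians(15.3);d=-np.array([np.cos(y),np.sin(y),0])
print('tab pred',proj(c,g+.034*d+[0,0,-.022]),'bar near',proj(c,g+.023*d+[0,0,.02]))
```

```text
bore w 0.023517203852501167 [ 0.52166996 -0.09556378  0.072     ] boss [ 0.52075686 -0.09593545  0.072     ] [ 0.52148713 -0.09584999  0.072     ] 0.05365111091125265 0.055145426238938
kw 0.009719688338127652 0.017455366181103812 yaw -3.063548767733992
edge yaw -2.4796034013807287
side yaw -0.9533840470507555
side yaw -0.12003064071011707
[ 0.52878301 -0.02872352  0.21235355]
tab pred [278.43887388 197.88025061] bar near [278.05697688 247.39672652]
```

View pics/w2d.png

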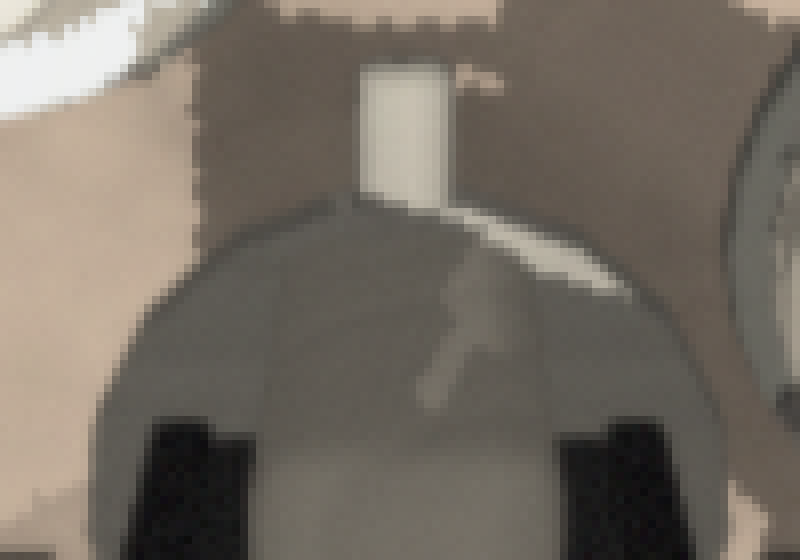

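Run:
```python
from h import *
import pickle
c=pickle.load(open('w2.pkl','rb'));p0=np.array([.52870272,-.0286008,.21224]);g=p0+[0,0,.0154]
print('centre',proj(c,g-[0,0,.022]),'cam yaw',np.degrees(np.arctan2(c['R'][0][1],c['R'][0][0])))
z=g[2]-.022
P=lambda u,v,z:ray(c,230+(u-3.5)/8,190+(v-3.5)/8,z)
l,r=P(95,455,z),P(722,455,z);print('collar w',np.linalg.norm(l-r),(l+r)/2-p0)
# fit collar circle from upper rim points (top rim)
pts=np.array([P(u,v,z)[:2] for u,v in((95,455),(110,380),(155,305),(240,235),(330,203),(560,230),(640,290),(690,360),(722,455))])
A=np.c_[2*pts,np.ones(len(pts))];s=np.linalg.lstsq(A,(pts**2).sum(1),rcond=None)[0];ctr=s[:2]
print('fit',ctr-p0[:2],'r',np.sqrt(s[2]+ctr@ctr))
t=P(404,65,z-.002)[:2]
for q in(ctr,p0[:2]):
    d=q-t;print('tab r',np.linalg.norm(d),np.degrees(np.arctan2(d[1],d[0])))
```

```text
centre [278.79698021 253.70890411] cam yaw 105.2963957630872
collar w 0.04564120751290399 [-0.00475494 -0.00018239 -0.0066    ]
fit [-0.00183049  0.00042648] r 0.023028266613589175
tab r 0.03183907779126963 15.538804396098017
tab r 0.03350054096888841 13.997192950162395
```

```bash
python3 -m crank '[[0.1,-0.01,-0.15,0,-0.02],[0.1,-0.03,-0.34,-0.05,-0.048],[0.1,-0.03,-0.34,-0.2,-0.048],[0.1,-0.03,-0.34,-0.33,-0.048],[0.1,-0.03,-0.34,-0.38,-0.048]]'
python3 -m crank '[[0.1,0,0,0,0],[0.1,0,0,0,0],[0.1,0,0,0,0]]' 50
python3 - <<'E'
from h import *
im,c=grab('wrist','w3.png')
s=get_state();print(s['position'],s['tool_rot'],s['time'],s['ft_force'],s['torque'])
a=cv2.imread('pics/w3.png');cv2.imwrite('pics/w3c.png',cv2.resize(a[180:270,220:340],(800,600),interpolation=3))
E
```

```text
time: 6.2
position: [0.522, -0.0971, 0.1351]
tool_rot: [-0.056, -3.138, -0.001]
ft_force: [0.0, 0.3, -0.9]
grip_width: 0.206
grip_force: 39.9
time: 6.58
position: [0.5238, -0.098, 0.1377]
tool_rot: [0.057, 3.139, 0.0]
ft_force: [0.2, -0.2, -2.9]
grip_width: 0.201
grip_force: 49.9
[ 0.52363655 -0.0979664   0.13747979] [5.72248306e-02 3.13946682e+00 3.30688084e-04] 6.625 [ 0.1967332   0.24235712 -2.27502884] [ 0.0282393   0.04446168 -0.04320165]
```

View pics/w3c.png

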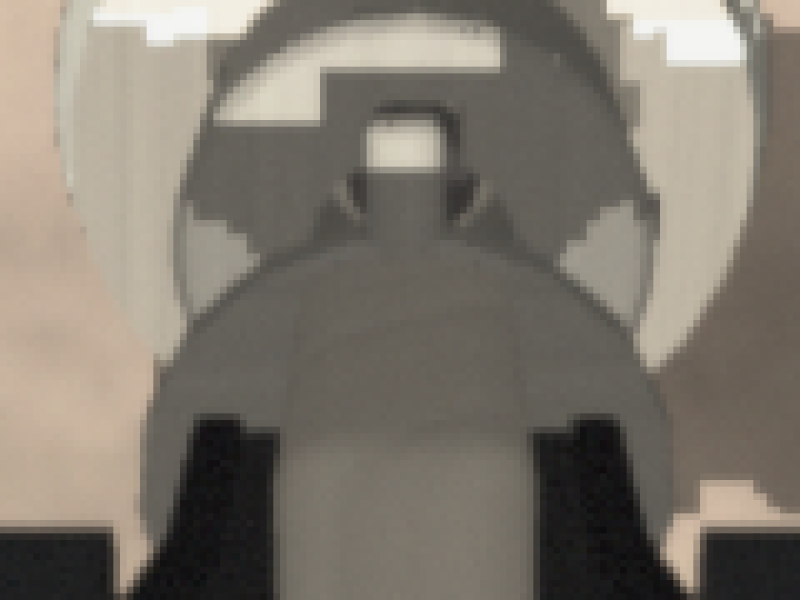

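The bore is directly under the shaft and the keyway sits behind the tab. The hub centre is at about column 415 and the shaft at about 406, so I'll shift roughly 1 mm to +y and lower.

```bash
python3 -m crank '[[0.1,-0.006,0.006,0,0],[0.1,-0.006,0.006,-0.03,0],[0.1,-0.006,0.006,-0.06,0],[0.1,-0.006,0.006,-0.08,0],[0.1,-0.006,0.006,-0.08,0]]'
python3 -m crank '[[0.1,0,0,-0.01,0],[0.1,0,0,-0.02,0],[0.1,0,0,-0.02,0]]'
```

```text
time: 7.25
position: [0.5214, -0.0968, 0.12]
tool_rot: [-0.058, -3.14, 0.0]
ft_force: [-0.2, -0.5, -3.0]
grip_width: 0.203
grip_force: 49.9
time: 7.62
position: [0.5217, -0.0968, 0.1164]
tool_rot: [-0.058, -3.141, -0.0]
ft_force: [-0.1, 0.2, -2.9]
grip_width: 0.204
grip_force: 49.9
```

```bash
python3 -m crank '[[0.1,0,0,-0.01,0],[0.1,0,0,-0.02,0],[0.1,0,0,-0.03,0],[0.1,0,0,-0.03,0]]'
```

```text
time: 8.12
position: [0.5217, -0.0967, 0.1103]
tool_rot: [-0.057, -3.141, -0.0]
ft_force: [-0.2, 0.7, -2.0]
grip_width: 0.2
grip_force: 49.9
```

```bash
python3 -m crank '[[0.1,0,0,-0.03,0],[0.1,0,0,-0.06,0],[0.1,0,0,-0.07,0],[0.1,0,0,-0.07,0]]' 60
python3 -m crank '[[0.1,0,0,-0.02,0],[0.1,0,0,-0.04,0],[0.1,0,0,-0.05,0],[0.1,0,0,-0.05,0]]'
```

```text
time: 8.62
position: [0.5216, -0.0968, 0.0963]
tool_rot: [-0.058, -3.141, 0.0]
ft_force: [-0.6, 0.3, -1.3]
grip_width: 0.202
grip_force: 59.9
time: 9.12
position: [0.5224, -0.0969, 0.0873]
tool_rot: [0.058, 3.14, 0.0]
ft_force: [-1.8, -0.1, 6.1]
grip_width: 0.202
grip_force: 59.9
```

```bash
python3 -m crank '[[0.1,0,0,-0.01,0],[0.1,0,0,-0.015,0],[0.1,0,0,-0.02,0],[0.1,0,0,-0.02,0]]'
```

```text
time: 9.62
position: [0.5225, -0.0969, 0.0846]
tool_rot: [0.058, 3.14, 0.001]
ft_force: [-5.0, 0.9, 13.5]
grip_width: 0.201
grip_force: 59.9
```

```bash
python3 -m crank '[[0.1,0,0,-0.005,0],[0.1,0,0,-0.01,0],[0.1,0,0,-0.01,0],[0.1,0,0,-0.01,0]]'
python3 - <<'E'
from h import *
for n in('scene','wrist'):grab(n,n+'9.png')
a=cv2.imread('pics/scene9.png')[140:290,215:395];b=cv2.imread('pics/wrist9.png')[150:300,190:370]
cv2.imwrite('pics/f.png',np.hstack([cv2.resize(x,(400,333),interpolation=3) for x in(a,b)]))
E
```

```text
time: 10.12
position: [0.5225, -0.0969, 0.0846]
tool_rot: [0.058, 3.14, 0.003]
ft_force: [-9.4, 1.9, 27.5]
grip_width: 0.199
grip_force: 59.9
```

View pics/f.png

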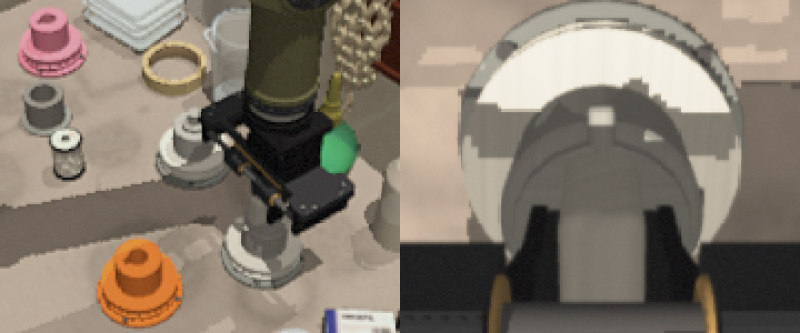

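The collar sits flush on the open hub's face. The height held at 84.6 mm while the force rose to 27 N, so the shaft is home, and the plug and bystanders look untouched.

```bash
python3 -c "
from bench import *
print(close_job())"
```

```text
the job is handed in; nothing more can be done
None
```

The keyed shaft is fully home in the open hub, key in its keyway, still gripped and pressed down (about 27 N at the wrist); the plug and other items look undisturbed, and I handed the job in at about 10 s of the 38 s allowed.

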